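# Chuck the bit, draw the cordless drill from its dock and hold it level

### The arm

A 6-joint arm with a two-finger parallel gripper is mounted at the origin on a cart in front of the work surface, level with it; the furniture and walls round the work are solid. World frame = base frame: x ahead of the robot, y to its left, z up, the work surface at z = 0. Lengths are in m, angles in rad, forces in N, time in s.
With the tool pointing down it reaches from about 0.225 to 0.875 m from the base axis. Payload 3.4 kg.
Tool frame: the origin (TCP) lies between the finger pads; the fingertips stand 22 mm ahead of it and the grasp point (between the pads) lies 3 mm ahead of it (manip.finger_overhang is the distance from the TCP to the fingertips, in m); z points along the fingers, y is the line along which they close (so a half turn about z gives the same grasp; the last joint's range is limited). The gripper opens to 85 mm and grips with 20 to 120 N. Pads are 22 mm wide; open, the fingers measure 114 mm over their backs; the gripper's body (76 mm by 85 mm) begins 54 mm behind the grasp point. The pads swing forward as they close: fully open they stand 13 mm farther back than shut.
Start: joints at [1.119, 0.276, 1.505, -0, 1.361, -0.121], TCP at [0.187, 0.544, 0.253] pointing down, gripper open.
Joint ranges: [-2.89, 2.89], [-0.75, 2.08], [0.22, 2.7], [-1.18, 4.32], [0.11, 2.71], [-2.7, 2.7]. Speed limits (rad/s): [2.57, 2.57, 3.14, 3.14, 3.14, 3.14].

### API

Orientations are given as a unit quaternion [w, x, y, z].
In Python, from rig import get_state, eyes, order, manip gives the robot as it stands.
- The arm moves only by the tool drive_tool, never from a script. Its argument "rows" is a list of rows, each a list of 4 numbers: the shift along the tool's x, y, z in units of 25 mm (1.0 is 25 mm), then the turn about the tool's z in units of 6 degrees (1.0 is 6 degrees). A call has exactly 8 rows; each row is the pose to reach, as a shift and turn from the pose commanded when the call began, along the tool's axes at that moment; what a row does not reach only later rows make up. A row lasts 1/12 s, in which the tool goes at most 41.7 mm and 7.16 degrees, less where a joint would pass 70% of its speed; a pose out of reach is approached as far as the arm can. A call with a gripper value outside its range is refused whole. "grip" is the finger opening in mm, from 0 to 85.4, set as the call begins (left out, the last holds). The fingers move at their own pace and stop on an object; "newtons" is the grip in N (left out, the last holds). Time passes only in rows, so rows that repeat a pose let the fingers close, or fill a call up. It gives the time, the measured TCP pose, the force, the opening and the grip force at its end, in the units of the state.
- get_state(): the state, without advancing time (a new reading comes with each control period).
- eyes.get_image(name): name is "side" or "top" or "wrist"; returns (picture, depth): 420x560x3 uint8, red, green, blue; 420x560 float32, m along the optical axis (not along the pixel's ray), 0 where there is no reading.
- eyes.camera_info(name): a dict with "fx", "fy", "cx", "cy" (pixels), "dist" ([k1, k2, p1, p2, k3] as OpenCV has them; the pictures are not rectified), "R" (3x3) and "t" (3): a world point X has camera coordinates R X + t. Camera axes: x right, y down, z forward; pixel columns grow to the right and rows downward; lengths in m; the calibration is good to about 2 mm. A picture is of the moment at which its call begins: read the wrist's pose just before it. camera_info takes no time and is no camera call; for the wrist camera it gives the pose at the moment of the call.
- order.sign_off(): hands the job in; it is judged then, once.
The state is a dict: "clock": time; "qpos": joint angles; "qd": joint speeds; "effort": joint torques, N m; "position": TCP position; "ee_rot": TCP orientation; "contact_force": force on the tool from outside, world axes, zero at the start; "moment": the same for the moment, N m; "width": finger opening in m; "gripper_force": force on a finger pad.
Only numpy, scipy, OpenCV 4.12 (cv2) and the standard library are available. Lean on these libraries where they do the work, as an engineer would, in place of code of your own. Each camera call takes 0.05 s, during which the arm holds its last target. There are 200 camera calls.

### The job

A drill bit stands loose in the open chuck of the small cordless drill in its charging dock. Turn the chuck sleeve clockwise (seen from above) until the jaws hold the bit fast, then draw the drill up out of the dock and tip it over until it lies about level, ready to hand over; finish still holding it, both its ends at least 12 cm above the desk, the bit clamped in the chuck. Leave the data logger, the two vials and the folded loupe near by where they are.

Things in the scene. Friction and masses are not known exactly. Their poses are not given: they have to be found in the camera images.
- dock: dark charging dock fixed on the desk, foot 84 x 126 mm, 46 mm tall; origin: centre of its underside. Its square pocket (33.6 mm wide, floor 10 mm, mouth 46 mm above the desk) is centred 18 mm to its -y, sides along its x and y, so the drill cannot turn in it. Four spare bits, part of the dock, stand 36 mm to its +y, up to 72 mm above the desk.
- drill: slim teal and black cordless drill, nose up in the pocket, foot 10 mm above the desk, about 0.4 kg. Origin: centre of its foot; z along its axis to the chuck. Handle 32 x 32 mm square (sides along x, y) from 0 to 118 mm, round neck, black ribbed chuck sleeve 36 mm across from 128 to 154 mm, narrowing to 31 mm up to 164 mm; jaws end at 168 mm, bit tip at 200 mm.
- chuck_grip (a point): point on the drill's axis in the middle of the wide part of the chuck sleeve, 142 mm from the foot; z along the drill's axis, towards the bit.
- chuck_sleeve (a joint): turn of the chuck sleeve about the drill's axis (rad): 0 = jaws fully open, grows clockwise seen from the bit's end (from above in the dock); stays where left (0.1 N m of friction). The three jaws close 1.25 mm each per rad: they meet the shank at 0.8, hold it fast from 0.9, firm stop at 1.15. Starts at 0 to 0.25.
- drill_bit: steel twist drill 6 mm thick and 66 mm long, loose in the chuck at first, its foot on the bottom of the chuck bore 134 mm from the drill's foot; it may lean a little. Origin: centre of its lower end; z along it to the tip.
- bit_tip (a point): the tip of the bit, 66 mm from its lower end.
- logger: white data logger box, 78 x 58 x 24 mm, loose; origin: centre of its underside. Leave alone.
- vial_a: glass vial with a black cap, 19 mm thick and 52 mm tall, standing loose; origin: centre of its underside. Leave alone.
- vial_b: glass vial with a white cap, 19 mm thick and 52 mm tall, standing loose; origin: centre of its underside. Leave alone.
- loupe: small black and white folded pocket loupe, 28 x 40 x 15 mm, lying loose; origin: centre of its underside. Leave alone.
Not all that is in view belongs to the job. Leave any pink look-alike of the drill alone.

How it is judged:
On the way, in this order (a step that is already met when the one before it is completed fails the run):
1. the chuck is tightened on the bit while the drill stands in the dock (value of joint chuck_sleeve above 0.9 rad and z of drill in the frame of dock below 0.02 m and z of drill_bit in the frame of drill below 0.142 m and angle between the z axis of drill_bit and the z axis of drill, either way round below 0.1 rad), for 0.2 s.
2. the drill is drawn up out of the dock's pocket, the bit still clamped (z of drill in the frame of dock above 0.05 m and value of joint chuck_sleeve above 0.87 rad), for 0.1 s.
At the end, for the whole second after the job is handed in: the gripper holds the drill still, its axis within 25 degrees of level, foot and bit tip both at least 120 mm above the desk; the sleeve is still tight (above 0.87 rad) and the bit sits within 8 mm of its seat in the chuck, in line with the drill (angle between drill's own z axis and vertical between 1.13 and 2.01 rad and height (world z) of each of drill, bit_tip above 0.12 m and value of joint chuck_sleeve above 0.87 rad and z of drill_bit in the frame of drill between 0.126 and 0.142 m and angle between the z axis of drill_bit and the z axis of drill, either way round below 0.1 rad and contact force between the fingers and drill above 1 N and linear speed of drill below 0.05 m/s); the arm keeps its last pose, push and grip.
It fails at once if the data logger, a vial or the loupe is moved by more than 30 mm (distance of any of logger, vial_a, vial_b, loupe from where it was at the start of the episode above 0.03 m).
It also fails if it takes over 35 s, if anything falls off the work surface, if the arm or the gripper's body presses on something with over 40 N, if the wrist force passes 120 N, or if a joint passes its speed limit or range.

## Working session

There is one attempt and no reset: what is moved stays moved. The work goes in short steps, Python scripts to look and compute and a tool call to move; the robot and the scene stay as the last step left them, time stands still between calls to the robot, and variables do not carry over. Pictures are saved under pics/ and viewed, at most 10 in all, crops included, and the job is handed in when it is done.

Besides the shell and the picture viewer there is one more tool, called after ">>>" as name([rows], argument=value, ...), one row to a line, values as JSON. drive_tool: Moves the arm, as the interface text tells. Its arguments: {"type":"object","properties":{"rows":{"type":"array","items":{"type":"array","items":{"type":"number"}}},"grip":{"type":"number"},"newtons":{"type":"number"}},"required":["rows"]}

```bash
mkdir -p pics; ls
cat > h.py <<'E'
import numpy as np,cv2
from rig import get_state,eyes,order,manip
E
python3 - <<'E'
from h import *
print(get_state())
ims=[]
for n in ("side","top"):
    im,d=eyes.get_image(n); np.savez(f"pics/{n}0.npz",im=im,d=d); c=eyes.camera_info(n); print(n,c)
    cv2.imwrite(f"pics/{n}0.png",im[:,:,::-1])
E
```

```text
pics
{'clock': 0.0, 'qpos': array([ 1.11899522e+00,  2.76588881e-01,  1.50615371e+00,  3.81941667e-05,
        1.36069274e+00, -1.20961260e-01]), 'qd': array([ 3.31731486e-05, -6.35612646e-04, -1.62917217e-03,  2.65378918e-04,
        1.25816364e-03,  1.48171879e-03]), 'effort': array([-1.06584008e-03, -4.16776764e+01, -2.45800102e+01, -6.18447648e-04,
        1.09559525e-02,  1.01079780e-05]), 'position': array([0.18653552, 0.54337843, 0.25243496]), 'ee_rot': array([-2.78175338e-04,  1.64670411e-01,  9.86348218e-01, -8.78540605e-04]), 'contact_force': array([ 0.63171857, -0.43190895,  0.26610307]), 'moment': array([0.03619275, 0.02916368, 0.03782674]), 'gripper_force': 0.0, 'width': 0.0855563101202009}
side {'fx': 518.6971791230446, 'fy': 518.6971791230446, 'cx': 269.1633779397246, 'cy': 214.5546798273743, 'dist': array([-0.09252232,  0.        ,  0.        ,  0.        ,  0.        ]), 'R': array([[-0.99976981, -0.01756382,  0.01232198],
       [-0.01916892,  0.47327049, -0.88070858],
       [ 0.00963698, -0.88074205, -0.47349823]]), 't': array([0.59228172, 0.11596308, 1.29699056])}
top {'fx': 454.6245013160783, 'fy': 454.6245013160783, 'cx': 280.4591555241224, 'cy': 210.91621331152632, 'dist': array([-0.0235832,  0.       ,  0.       ,  0.       ,  0.       ]), 'R': array([[ 0.27603858, -0.96113951,  0.00368111],
       [-0.86615476, -0.25041553, -0.43251358],
       [ 0.4166277 ,  0.11620202, -0.9016199 ]]), 't': array([-0.10419085,  0.59929192,  1.04574595])}
```

View pics/side0.png

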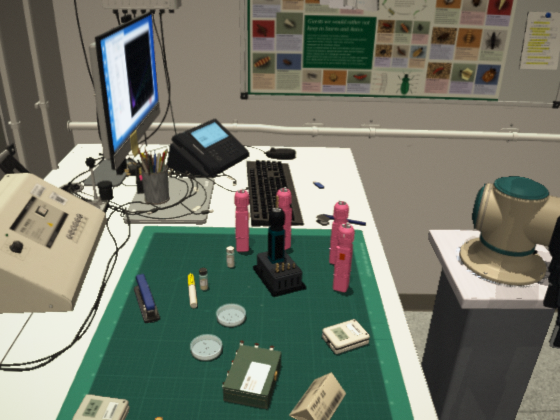

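View pics/top0.png

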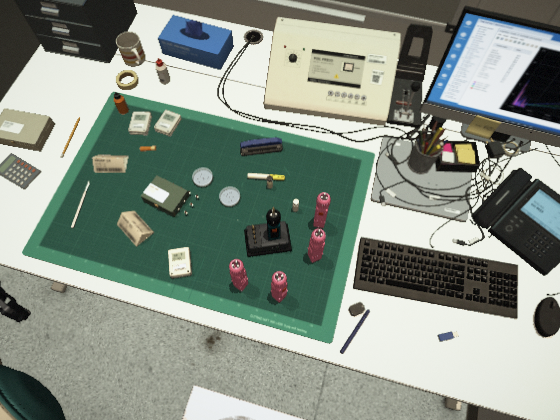

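The side view shows the dock at about (278,268) with the drill nose at (277,215) and four pink look-alikes round it. In the top view the dock is at (268,238), the nose at (273,215), and the pinks at (322,205), (316,240), (238,270) and (280,285). The vials are at about (270,183) and (295,205), and the logger is at (180,262).

```bash
cat >> h.py <<'E'
def cloud(im,d,c):
    v,u=np.nonzero(d>0)
    K=np.array([[c['fx'],0,c['cx']],[0,c['fy'],c['cy']],[0,0,1]])
    xy=cv2.undistortPoints(np.stack([u,v],1).astype(float)[:,None],K,np.array(c['dist']))[:,0]
    z=d[v,u]; P=np.c_[xy*z[:,None],z]
    return (P-c['t'])@c['R'], im[v,u], u, v
E
python3 - <<'E'
from h import *
for n in ("top","side"):
    f=np.load(f"pics/{n}0.npz"); P,C,u,v=cloud(f['im'],f['d'],eyes.camera_info(n))
    hsv=cv2.cvtColor(C[None],cv2.COLOR_RGB2HSV)[0].astype(int)
    s=(u>245)&(u<292)&(v>205)&(v<257) if n=="top" else (u>250)&(u<306)&(v>205)&(v<294)
    dark=s&(C.max(1)<75)
    for lo,hi in ((.035,.053),(.053,.08),(.1,.125),(.125,.15),(.15,.165),(.165,.185),(.185,.22)):
        m=dark&(P[:,2]>lo)&(P[:,2]<hi) if hi<.16 else s&(P[:,2]>lo)&(P[:,2]<hi)
        q=P[m]
        if len(q)>3: print(n,lo,hi,len(q),q.mean(0).round(4),q.min(0).round(3),q.max(0).round(3))
        if lo==.035: print(cv2.minAreaRect((q[:,:2]*1000).astype(np.float32)))
    pink=(C[:,0]>150)&(C[:,0]-C[:,1].astype(int)>70)&((hsv[:,0]>160)|(hsv[:,0]<4))&(P[:,2]>.03)&(P[:,2]<.3)&(P[:,0]>0)
    a=np.zeros((420,560),np.uint8); a[v[pink],u[pink]]=1
    k,l,st,ce=cv2.connectedComponentsWithStats(a)
    for i in range(1,k):
        if st[i,4]>40:
            q=P[(l[v,u]==i)]; t=q[q[:,2]>q[:,2].max()-.06]; print("pink",st[i],np.median(q,0).round(3),t.mean(0).round(3),q[:,2].max().round(3))
    for nm,(a0,b0) in (dict(va=(270,183),vb=(295,205)) if n=="top" else dict(va=(204,280),vb=(230,257))).items():
        m=(abs(u-a0)<10)&(abs(v-b0)<14)&(P[:,2]>.03)&(P[:,2]<.07); print(nm,P[m].mean(0).round(3),m.sum(),P[m][:,2].max())
E
```

```text
top 0.035 0.053 696 [0.5618 0.0968 0.0464] [0.517 0.031 0.035] [0.62  0.156 0.053]
((568.4312744140625, 93.59902954101562), (70.86360931396484, 112.57925415039062), 23.768211364746094)
top 0.053 0.08 53 [0.5636 0.0774 0.0665] [0.536 0.051 0.053] [0.599 0.133 0.079]
top 0.1 0.125 56 [0.5633 0.0731 0.1143] [0.558 0.058 0.1  ] [0.575 0.093 0.125]
top 0.125 0.15 45 [0.5644 0.0733 0.1365] [0.558 0.06  0.125] [0.576 0.095 0.15 ]
top 0.15 0.165 51 [0.569  0.0742 0.1589] [0.558 0.059 0.151] [0.588 0.094 0.165]
top 0.165 0.185 118 [0.5728 0.0759 0.1723] [0.559 0.06  0.165] [0.592 0.093 0.184]
top 0.185 0.22 10 [0.5757 0.078  0.1984] [0.572 0.076 0.188] [0.578 0.08  0.212]
pink [443 144   9   8  53] [ 0.983 -0.348  0.057] [ 0.983 -0.348  0.058] 0.062
pink [318 194  12  11  67] [ 0.654 -0.036  0.161] [ 0.656 -0.035  0.161] 0.167
pink [312 229  13  13  77] [ 0.551 -0.048  0.161] [ 0.554 -0.047  0.16 ] 0.167
pink [229 260  14  13  80] [0.419 0.121 0.162] [0.421 0.124 0.161] 0.168
pink [272 272  14  13  78] [0.417 0.016 0.162] [0.419 0.017 0.161] 0.168
va [0.737 0.137 0.047] 46 0.05556081067443746
[... 499 characters left out ...]
165 98 [0.5764 0.0893 0.1578] [0.558 0.071 0.15 ] [0.593 0.097 0.165]
side 0.165 0.185 113 [0.5759 0.0837 0.1715] [0.56  0.067 0.165] [0.591 0.097 0.183]
pink [235 191  14  16 125] [ 0.665 -0.021  0.155] [ 0.664 -0.022  0.152] 0.164
pink [277 190  14  22 152] [ 0.559 -0.032  0.152] [ 0.559 -0.033  0.148] 0.166
pink [334 202  14  15 111] [0.427 0.03  0.156] [0.427 0.029 0.155] 0.164
pink [236 208  12  35 323] [ 0.663 -0.019  0.081] [ 0.663 -0.019  0.094] 0.125
pink [332 221  22  22 253] [0.431 0.133 0.145] [0.429 0.111 0.143] 0.165
pink [331 243  19  40 289] [0.431 0.142 0.077] [0.43  0.142 0.097] 0.124
va [0.739 0.142 0.042] 89 0.0515366078122886
vb [0.685 0.048 0.043] 75 0.05287944908781165
```

Run:
```python
from h import *
f=np.load("pics/top0.npz"); P,C,u,v=cloud(f['im'],f['d'],eyes.camera_info("top"))
m=(P[:,2]>.008)&(P[:,2]<.3)&(P[:,0]>.2)&(P[:,0]<.85)&(P[:,1]>-.1)&(P[:,1]<.6)
a=np.zeros((420,560),np.uint8); a[v[m],u[m]]=1
k,l,st,ce=cv2.connectedComponentsWithStats(a)
for i in range(1,k):
    if st[i,4]>12:
        q=P[m&(l[v,u]==i)]; print(ce[i].round(),len(q),q.min(0).round(3),q.max(0).round(3))
g=P[(P[:,2]<.01)&(abs(P[:,0]-.5)<.1)&(abs(P[:,1]-.25)<.1)];print("desk z",np.median(g[:,2]))
```

```text
[142. 127.] 166 [0.796 0.565 0.009] [0.849 0.6   0.029]
[164. 128.] 180 [0.819 0.485 0.008] [0.85  0.549 0.03 ]
[249. 146.] 204 [0.822 0.194 0.008] [0.85  0.26  0.051]
[148. 148.] 60 [0.743 0.516 0.008] [0.768 0.565 0.018]
[121. 163.] 76 [0.658 0.58  0.008] [0.71  0.599 0.038]
[202. 176.] 316 [0.677 0.31  0.008] [0.74  0.372 0.021]
[266. 177.] 227 [0.73  0.102 0.008] [0.779 0.212 0.056]
[165. 195.] 1119 [0.563 0.356 0.008] [0.664 0.483 0.042]
[229. 195.] 328 [0.638 0.21  0.008] [0.701 0.272 0.022]
[321. 209.] 422 [ 0.644 -0.052  0.008] [ 0.677 -0.015  0.171]
[295. 204.] 72 [0.676 0.035 0.009] [0.697 0.054 0.058]
[268. 235.] 1432 [0.507 0.022 0.008] [0.63  0.166 0.212]
[132. 225.] 572 [0.451 0.417 0.008] [0.543 0.526 0.045]
[316. 244.] 447 [ 0.538 -0.065  0.008] [ 0.577 -0.024  0.174]
[179. 262.] 622 [0.389 0.265 0.008] [0.48  0.345 0.031]
[238. 273.] 429 [0.407 0.107 0.009] [0.443 0.147 0.175]
[279. 285.] 409 [ 0.405 -0.002  0.009] [0.443 0.038 0.172]
desk z 0.0006001814315356169
```

>>> drive_tool([
  [-1.2,-1.5,0,0.3],
  [-2.4,-3,0,0.6],
  [-3.6,-4.5,0,1],
  [-4.8,-6,0,1],
  [-6,-7.5,0,1],
  [-7.2,-9,0,1],
  [-8.4,-10.5,0,1],
  [-8.4,-10.5,0,1],
], grip=85)

```text
clock: 0.77
position: [0.2989, 0.2281, 0.2531]
ee_rot: [0.0, 0.216, 0.976, -0.0]
contact_force: [1.4, -0.2, 0.0]
width: 0.0852
gripper_force: 0.0
```

The ground near (0.31, 0.2–0.4) is free, so I'll lay the drill down there. First I'll go above it.

>>> drive_tool([
  [-1.6,-0.1,0,-0.4],
  [-3.2,-0.2,0,-0.8],
  [-4.8,-0.3,0,-1.2],
  [-6.4,-0.4,0,-1.6],
  [-8,-0.5,0,-2],
  [-9.6,-0.6,0,-2.4],
  [-11.2,-0.7,0,-2.7],
  [-12.58,-0.77,0,-2.7],
])

```text
clock: 1.43
position: [0.5781, 0.0781, 0.2526]
ee_rot: [-0.0, 0.076, 0.997, -0.0]
contact_force: [-0.1, 1.1, -0.3]
width: 0.0849
gripper_force: 0.0
```

Run:
```python
from h import *
s=get_state(); print(s['position'],s['ee_rot'],s['qpos'],s['clock'])
c=eyes.camera_info("wrist"); im,d=eyes.get_image("wrist"); np.savez("pics/w1.npz",im=im,d=d); cv2.imwrite("pics/w1.png",im[:,:,::-1])
R=c['R'];print("cam",-R.T@c['t'],R[2])
P,C,u,v=cloud(im,d,c)
for lo,hi in ((.13,.16),(.16,.185),(.185,.215)):
    m=(P[:,2]>lo)&(P[:,2]<hi)&(np.hypot(P[:,0]-.576,P[:,1]-.078)<.03); q=P[m]
    if m.sum()>3: print(lo,m.sum(),q.mean(0).round(4),q.min(0).round(4),q.max(0).round(4),u[m].mean(),v[m].mean())
f=np.load("pics/top0.npz"); P,C,u,v=cloud(f['im'],f['d'],eyes.camera_info("top"))
for y in (.1,.2,.3,.4,.5):
    m=(abs(P[:,1]-y)<.02)&(abs(P[:,2])<.01); print(y,P[m][:,0].min())
```

```text
[0.57814794 0.07808821 0.25262344] [-1.70369280e-04  7.63306853e-02  9.97082535e-01 -1.23689430e-04] [ 1.51402344e-02  2.89130184e-01  1.48762068e+00 -2.19822988e-04
  1.36520372e+00 -1.40280117e+00] 1.4333
cam [0.50247509 0.08987286 0.37370457] [ 0.29667959 -0.04573382 -0.95388135]
0.13 446 [0.5679 0.0787 0.1512] [0.5587 0.0585 0.1302] [0.5864 0.0946 0.16  ] 273.0493273542601 208.457399103139
0.16 1947 [0.5728 0.077  0.1713] [0.5588 0.0581 0.1601] [0.5925 0.0943 0.185 ] 271.4951206985105 225.07344632768363
0.185 192 [0.5755 0.0762 0.1999] [0.5736 0.0733 0.1851] [0.5789 0.0791 0.2111] 270.4166666666667 247.04166666666666
0.1 0.07734287957496591
0.2 0.29311940470320336
0.3 0.29301002686060706
0.4 0.2930443605829504
0.5 0.2929170330690259
```

View pics/w1.png

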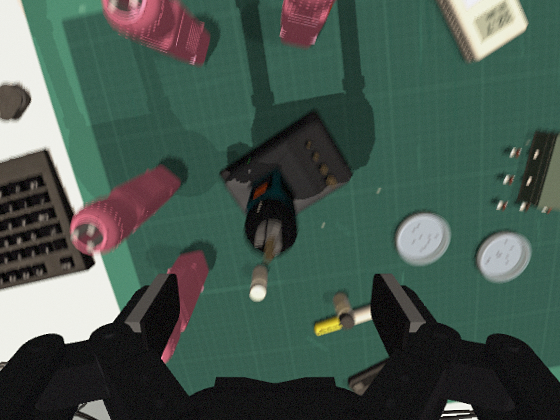

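The wrist view shows the chuck centred at about (271,228) with the bit tip near (268,250). The fingers straddle it, and the axis comes out at (0.5757, 0.0765). Now I'll descend and then grip.

>>> drive_tool([
  [0.08,-0.08,0.6,0],
  [0.08,-0.08,1.2,0],
  [0.08,-0.08,1.8,0],
  [0.08,-0.08,2.4,0],
  [0.08,-0.08,2.9,0],
  [0.08,-0.08,3.3,0],
  [0.08,-0.08,3.5,0],
  [0.08,-0.08,3.5,0],
])

```text
clock: 2.15
position: [0.573, 0.0783, 0.1645]
ee_rot: [-0.001, 0.076, 0.997, -0.0]
contact_force: [0.4, 0.1, -0.1]
width: 0.0847
gripper_force: 0.0
```

>>> drive_tool([
  [0,0,0,0],
  [0,0,0,0],
  [0,0,0,0],
  [0,0,0,0],
  [0,0,0,0],
  [0,0,0,0],
  [0,0,0,0],
  [0,0,0,0],
], grip=25, newtons=50)

```text
clock: 2.82
position: [0.5745, 0.078, 0.1668]
ee_rot: [0.001, 0.076, 0.997, -0.0]
contact_force: [-0.5, 0.7, 5.1]
width: 0.0342
gripper_force: 50.0
```

Run:
```python
from h import *
print(get_state())
```

```text
{'clock': 2.8167, 'qpos': array([ 1.51949364e-02,  3.42135851e-01,  1.63157209e+00, -3.91793656e-04,
        1.16586487e+00, -1.40271107e+00]), 'qd': array([ 0.00137317,  0.00126977, -0.00042606, -0.00394506, -0.00656427,
       -0.00120843]), 'effort': array([ 7.30423797e-01, -4.02617741e+01, -2.06262267e+01,  3.91132319e-01,
       -1.31360991e-01, -3.47796595e-03]), 'position': array([0.57453397, 0.07801534, 0.16682743]), 'ee_rot': array([ 1.02216559e-03,  7.62939183e-02,  9.97084844e-01, -8.69569527e-05]), 'contact_force': array([-0.45817318,  0.67284538,  5.13644531]), 'moment': array([-0.1558244 , -0.01051149,  0.01154465]), 'gripper_force': 50.0459361076355, 'width': 0.03417412124920198}
```

>>> drive_tool([
  [0,0,0,0.8],
  [0,0,0,1.6],
  [0,0,0,2.4],
  [0,0,0,3.2],
  [0,0,0,4.0],
  [0,0,0,4.8],
  [0,0,0,5.6],
  [0,0,0,6.0],
])

```text
clock: 3.48
position: [0.575, 0.0788, 0.1668]
ee_rot: [0.001, 0.382, 0.924, 0.001]
contact_force: [0.2, 1.1, 5.3]
width: 0.0346
gripper_force: 49.9
```

Run:
```python
from h import *
s=get_state(); print([s[k].round(3) for k in ('qpos','position','ee_rot','contact_force','moment')],s['width'],s['gripper_force'])
```

```text
[array([ 1.600e-02,  3.420e-01,  1.631e+00,  1.000e-03,  1.165e+00,
       -7.710e-01]), array([0.575, 0.079, 0.167]), array([0.001, 0.382, 0.924, 0.001]), array([0.155, 1.105, 5.275]), array([ 0.216, -0.216,  0.126])] 0.03455362178331011 49.94584679603577
```

>>> drive_tool([
  [0,0,0,0.4],
  [0,0,0,0.8],
  [0,0,0,1.2],
  [0,0,0,1.6],
  [0,0,0,2.0],
  [0,0,0,2.4],
  [0,0,0,2.6],
  [0,0,0,2.6],
])

```text
clock: 4.15
position: [0.5755, 0.0789, 0.1668]
ee_rot: [0.001, 0.503, 0.864, 0.002]
contact_force: [1.3, 2.1, 4.4]
width: 0.0344
gripper_force: 50.0
```

Run:
```python
from h import *
s=get_state(); print([s[k].round(3) for k in ('qpos','position','ee_rot','contact_force','moment')],s['width'],s['gripper_force'])
```

```text
[array([ 1.600e-02,  3.430e-01,  1.631e+00,  1.000e-03,  1.164e+00,
       -5.020e-01]), array([0.575, 0.079, 0.167]), array([0.001, 0.503, 0.864, 0.002]), array([1.309, 2.053, 4.446]), array([ 0.453, -0.601,  0.026])] 0.03438440028440444 50.033302903175354
```

>>> drive_tool([
  [0,0,0,0.2],
  [0,0,0,0.4],
  [0,0,0,0.6],
  [0,0,0,0.8],
  [0,0,0,1.0],
  [0,0,0,1.2],
  [0,0,0,1.2],
  [0,0,0,1.2],
])

```text
clock: 4.82
position: [0.5757, 0.0789, 0.1668]
ee_rot: [0.001, 0.556, 0.831, 0.002]
contact_force: [2.5, 2.7, 4.5]
width: 0.0343
gripper_force: 50.0
```

Run:
```python
from h import *
s=get_state(); print([s[k].round(3) for k in ('qpos','position','ee_rot','contact_force','moment')],s['width'],s['gripper_force'])
```

```text
[array([ 1.600e-02,  3.430e-01,  1.631e+00,  1.000e-03,  1.164e+00,
       -3.760e-01]), array([0.576, 0.079, 0.167]), array([0.001, 0.556, 0.831, 0.002]), array([2.46 , 2.666, 4.476]), array([ 0.486, -0.81 ,  0.071])] 0.03427692481804852 50.04940330982208
```

>>> drive_tool([
  [0,0,0,0.2],
  [0,0,0,0.4],
  [0,0,0,0.6],
  [0,0,0,0.8],
  [0,0,0,1.0],
  [0,0,0,1.0],
  [0,0,0,1.0],
  [0,0,0,1.0],
])

```text
clock: 5.48
position: [0.5757, 0.0794, 0.1668]
ee_rot: [0.001, 0.599, 0.801, 0.002]
contact_force: [3.6, 4.6, 5.4]
width: 0.0343
gripper_force: 50.1
```

Run:
```python
from h import *
s=get_state(); print([s[k].round(3) for k in ('qpos','position','ee_rot','contact_force','moment')],s['width'],s['gripper_force'])
im,d=eyes.get_image("wrist"); cv2.imwrite("pics/w2.png",im[150:420,130:430,::-1].repeat(2,0).repeat(2,1))
```

```text
[array([ 0.016,  0.343,  1.631,  0.002,  1.163, -0.272]), array([0.576, 0.079, 0.167]), array([0.001, 0.599, 0.801, 0.002]), array([3.602, 4.577, 5.381]), array([ 0.798, -0.83 ,  0.383])] 0.034346184749656825 50.05010783672333
```

View pics/w2.png

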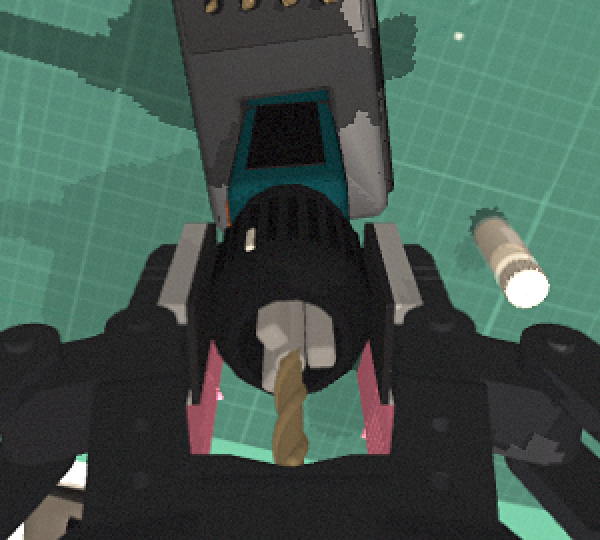

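The mating torque jumped to 0.38 N m after 1.13 rad of turn, so the sleeve is at its firm stop. The picture shows the bit (about 290,400 in the crop) clasped upright by the jaws. Next I lift.

>>> drive_tool([
  [0,0,0,0],
  [0,0,0,0],
  [0,0,-0.6,0],
  [0,0,-1.4,0],
  [0,0,-2.4,0],
  [0,0,-3.4,0],
  [0,0,-4.4,0],
  [0,0,-5.4,0],
], newtons=80)

```text
clock: 6.2
position: [0.5714, 0.0777, 0.2991]
ee_rot: [-0.003, 0.599, 0.801, -0.003]
contact_force: [0.3, 1.3, -4.3]
width: 0.0332
gripper_force: 84.7
```

Run:
```python
from h import *
s=get_state(); print([s[k].round(3) for k in ('qpos','position','ee_rot','contact_force','moment')],s['width'],s['gripper_force'])
im,d=eyes.get_image("side"); cv2.imwrite("pics/s2.png",im[120:320,180:400,::-1].repeat(2,0).repeat(2,1))
```

```text
[array([ 1.500e-02,  2.620e-01,  1.413e+00, -1.000e-03,  1.476e+00,
       -2.710e-01]), array([0.571, 0.078, 0.299]), array([-0.003,  0.599,  0.801, -0.003]), array([ 0.321,  1.288, -4.268]), array([ 0.008, -0.048, -0.007])] 0.03320957380380886 84.68021750450134
```

View pics/s2.png

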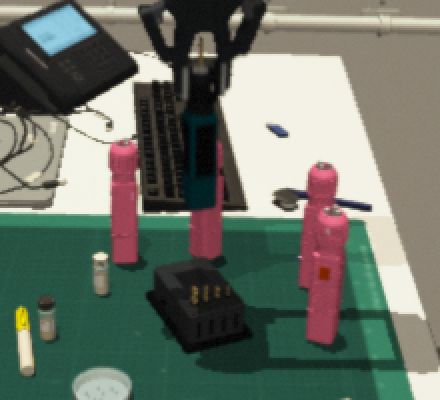

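The drill is clear of the dock, its foot at roughly (200,205) in the crop above the dock, and the weight reads 4.3 N. I'll carry it to the free lane.

>>> drive_tool([
  [0.9,-0.2,0,-1],
  [1.8,-0.4,0,-2],
  [2.7,-0.6,0,-3],
  [3.6,-0.8,0,-4],
  [4.5,-1.0,0,-5],
  [5.4,-1.2,0,-6],
  [6.18,-1.34,0,-7],
  [6.18,-1.34,0,-7],
])

```text
clock: 6.92
position: [0.4939, 0.2193, 0.2979]
ee_rot: [-0.004, 0.269, 0.963, -0.001]
contact_force: [-0.9, 0.6, -4.2]
width: 0.033
gripper_force: 84.6
```

```bash
cat >> h.py <<'E'
def rep():
    s=get_state(); w,x,y,z=s['ee_rot']
    psi=np.arctan2(1-2*(x*x+z*z),2*(x*y-w*z)); print(s['clock'],s['position'].round(4),'psi',np.degrees(psi).round(1),'q',s['qpos'].round(2),'F',s['contact_force'].round(1),'M',s['moment'].round(2),s['width'],s['gripper_force'])
E
python3 -c "
from h import *
rep()"
```

```text
6.9167 [0.4939 0.2193 0.2979] psi 58.8 q [ 0.29  0.21  1.49  0.    1.45 -0.74] F [-0.9  0.6 -4.2] M [-0.11  0.04  0.01] 0.033020710888670195 84.57006812095642
```

>>> drive_tool([
  [0.8,-0.5,0,-1],
  [1.6,-1.0,0,-2],
  [2.4,-1.5,0,-3],
  [3.2,-2,0,-4],
  [4.0,-2.5,0,-5],
  [4.64,-2.9,0,-5.2],
  [4.64,-2.9,0,-5.2],
  [4.64,-2.9,0,-5.2],
])

```text
clock: 7.58
position: [0.3594, 0.2147, 0.2991]
ee_rot: [-0.002, 0.003, 1.0, -0.001]
contact_force: [0.4, 0.9, -4.3]
width: 0.0332
gripper_force: 84.6
```

>>> drive_tool([
  [0,0,1,0],
  [0,0,2,0],
  [0,0,3,0],
  [0,0,4,0],
  [0,0,4.8,0],
  [0,0,5.2,0],
  [0,0,5.4,0],
  [0,0,5.4,0],
])

```text
clock: 8.25
position: [0.3609, 0.2151, 0.164]
ee_rot: [-0.002, 0.004, 1.0, -0.001]
contact_force: [-0.0, -0.9, -3.9]
width: 0.033
gripper_force: 84.6
```

```bash
python3 -c "
from h import *
rep()"
```

```text
8.25 [0.3609 0.2151 0.164 ] psi 89.6 q [ 0.37  0.12  1.95 -0.    1.07 -1.19] F [-0.  -0.9 -3.9] M [ 0.    0.03 -0.06] 0.033037487091352465 84.63405847549438
```

Next I tip it: set the foot on the desk, ease the grip, and swing the nose towards +x about the foot's edge.

>>> drive_tool([
  [0,0,0.44,0],
  [0,0,0.44,0],
  [-0.5,0,0.42,0],
  [-1.0,0,0.42,0],
  [-1.5,0,0.48,0],
  [-2.0,0,0.56,0],
  [-2.5,0,0.72,0],
  [-3.0,0,0.9,0],
], newtons=20)

```text
clock: 8.92
position: [0.4404, 0.2163, 0.1468]
ee_rot: [0.004, 0.003, 1.0, 0.001]
contact_force: [-0.4, 0.5, 9.5]
width: 0.0335
gripper_force: 90.2
```

Run:
```python
from h import *
rep()
im,d=eyes.get_image("side"); cv2.imwrite("pics/s3.png",im[150:370,220:450,::-1].repeat(2,0).repeat(2,1))
```

```text
8.9167 [0.4404 0.2163 0.1468] psi 89.6 q [ 0.31  0.23  1.85 -0.    1.05 -1.25] F [-0.4  0.5  9.5] M [-0.02  0.42 -0.  ] 0.03345904050479224 90.24083018302917
```

View pics/s3.png

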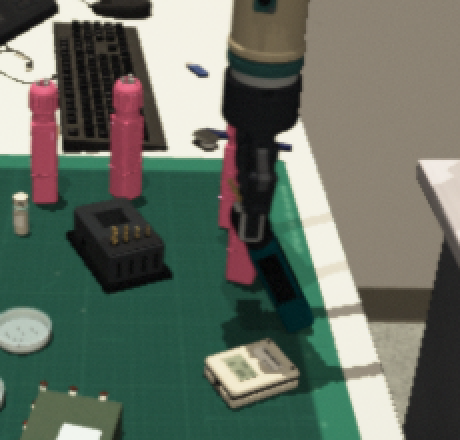

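It works: the drill leans about 30°, with its foot at (295,325) in the crop, between the logger and the pink drill. I'll carry on.

>>> drive_tool([
  [-0.44,0,0.22,0],
  [-0.88,0,0.5,0],
  [-1.29,0,0.79,0],
  [-1.67,0,1.12,0],
  [-2.02,0,1.49,0],
  [-2.34,0,1.88,0],
  [-2.62,0,2.31,0],
  [-2.87,0,2.76,0],
], newtons=20)

```text
clock: 9.63
position: [0.5152, 0.2158, 0.0775]
ee_rot: [0.007, 0.003, 1.0, 0.001]
contact_force: [4.9, 0.2, 4.4]
width: 0.0333
gripper_force: 92.2
```

Run:
```python
from h import *
rep()
im,d=eyes.get_image("side"); cv2.imwrite("pics/s4.png",im[150:370,220:450,::-1].repeat(2,0).repeat(2,1))
```

```text
9.6333 [0.5152 0.2158 0.0775] psi 89.6 q [ 0.27  0.4   1.8  -0.    0.93 -1.29] F [4.9 0.2 4.4] M [ 0.03 -0.13 -0.  ] 0.033302668181665246 92.24907875061035
```

View pics/s4.png

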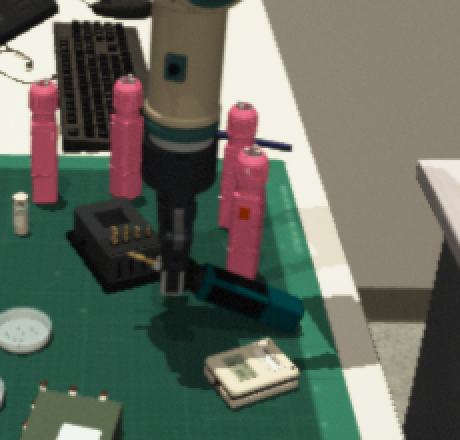

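The drill now leans about 68°, with its foot at (295,315) and the bit at (145,258) in the crop, past the dock's edge. I'll go the last stretch, tighten the grip and lift.

>>> drive_tool([
  [-0.1,0,0.24,0],
  [-0.21,0,0.46,0],
  [-0.3,0,0.7,0],
  [-0.37,0,0.94,0],
  [-0.43,0,1.2,0],
  [-0.49,0,1.44,0],
  [-0.49,0,1.5,0],
  [-0.49,0,1.5,0],
], newtons=20)

```text
clock: 10.35
position: [0.5191, 0.2147, 0.0357]
ee_rot: [-0.001, 0.003, 1.0, -0.0]
contact_force: [0.5, -0.4, 0.5]
width: 0.0333
gripper_force: 88.9
```

>>> drive_tool([
  [0,0,0,0],
  [0,0,0,0],
  [0,0,0,0],
  [0,0,0,0],
  [0,0,-0.2,0],
  [0,0,-0.5,0],
  [0,0,-0.9,0],
  [0,0,-1.2,0],
], newtons=120)

```text
clock: 11.02
position: [0.521, 0.215, 0.068]
ee_rot: [0.001, 0.003, 1.0, 0.0]
contact_force: [0.4, 0.3, -4.8]
width: 0.0324
gripper_force: 119.4
```

>>> drive_tool([
  [0,0,-0.6,0],
  [0,0,-1.4,0],
  [0,0,-2.4,0],
  [0,0,-3.4,0],
  [0,0,-4.4,0],
  [0,0,-5.2,0],
  [0,0,-5.8,0],
  [0,0,-6.0,0],
])

```text
clock: 11.68
position: [0.5219, 0.2152, 0.2206]
ee_rot: [0.003, 0.003, 1.0, 0.001]
contact_force: [1.1, 0.8, -3.5]
width: 0.0326
gripper_force: 119.5
```

Run:
```python
from h import *
rep()
im,d=eyes.get_image("side"); cv2.imwrite("pics/s5.png",im[110:330,220:450,::-1].repeat(2,0).repeat(2,1))
P,C,u,v=cloud(im,d,eyes.camera_info("side"))
h=cv2.cvtColor(C[None],cv2.COLOR_RGB2HSV)[0]
m=(h[:,0]>85)&(h[:,0]<100)&(h[:,1]>120)&(P[:,2]>.03)&(P[:,2]<.4)&(abs(P[:,1]-.215)<.05)&(P[:,0]>.25)&(P[:,0]<.65)
q=P[m];print(m.sum(),q.min(0),q.max(0))
for a in np.arange(.3,.6,.02):
    w=(abs(q[:,0]-a)<.01)
    if w.sum()>4:print(a.round(2),w.sum(),q[w].mean(0).round(3),q[w][:,2].min().round(3),q[w][:,2].max().round(3))
m=(abs(P[:,1]-.215)<.02)&(P[:,0]>.55)&(P[:,0]<.66)&(P[:,2]>.1)&(P[:,2]<.26);q=P[m];print("bit",m.sum(),q.mean(0) if m.sum() else 0,q[q[:,0].argmax()] if m.sum() else 0)
```

```text
11.6833 [0.5219 0.2152 0.2206] psi 89.7 q [ 0.27  0.28  1.59 -0.    1.27 -1.3 ] F [ 1.1  0.8 -3.5] M [ 0.06 -0.32  0.  ] 0.03257606244191863 119.47960495948792
759 [0.37374832 0.20590618 0.1746308 ] [0.55458846 0.25232887 0.39543467]
0.38 126 [0.383 0.227 0.193] 0.175 0.203
0.4 179 [0.4   0.228 0.194] 0.175 0.207
0.42 112 [0.417 0.229 0.198] 0.177 0.211
0.44 56 [0.44  0.23  0.209] 0.184 0.215
0.46 62 [0.46  0.229 0.212] 0.186 0.221
0.48 141 [0.481 0.228 0.213] 0.191 0.39
0.5 31 [0.5   0.244 0.372] 0.196 0.394
0.52 24 [0.52  0.25  0.391] 0.387 0.395
0.54 24 [0.54  0.244 0.391] 0.385 0.395
bit 24 [0.55797356 0.21648852 0.22331843] [0.56648067 0.21396443 0.22451314]
```

View pics/s5.png

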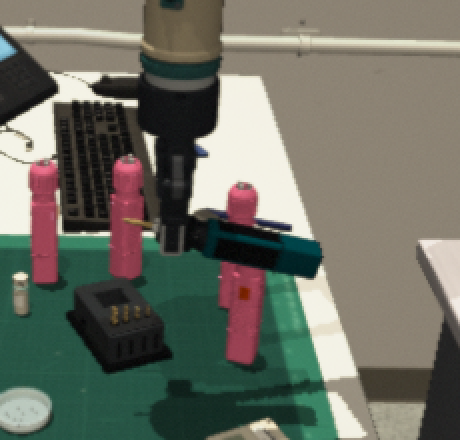

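The drill hangs about 10° off level. Its foot is at (315,262) in the crop, about 0.19 m up, and the bit at (135,222), about 0.22 m up. I'll hold once to check it is steady, then hand in.

>>> drive_tool([
  [0,0,0,0],
  [0,0,0,0],
  [0,0,0,0],
  [0,0,0,0],
  [0,0,0,0],
  [0,0,0,0],
  [0,0,0,0],
  [0,0,0,0],
])

```text
clock: 12.4
position: [0.5202, 0.2149, 0.2166]
ee_rot: [-0.0, 0.003, 1.0, -0.0]
contact_force: [-0.6, -0.4, -4.0]
width: 0.0325
gripper_force: 119.5
```

Run:
```python
from h import *
rep()
im,d=eyes.get_image("side")
P,C,u,v=cloud(im,d,eyes.camera_info("side"))
h=cv2.cvtColor(C[None],cv2.COLOR_RGB2HSV)[0]
m=(h[:,0]>85)&(h[:,0]<100)&(h[:,1]>120)&(P[:,2]>.03)&(P[:,2]<.3)&(abs(P[:,1]-.215)<.05)&(P[:,0]>.25)&(P[:,0]<.48)
q=P[m]; t=[q[abs(q[:,0]-a)<.01][:,2].max() for a in (.39,.46)]
tilt=np.degrees(np.arctan2(t[1]-t[0],.07)); print(tilt,q[:,2].min())
if abs(tilt)<18 and q[:,2].min()>.15: print(order.sign_off())
```

```text
12.4 [0.5202 0.2149 0.2166] psi 89.6 q [ 0.27  0.28  1.59  0.    1.27 -1.3 ] F [-0.6 -0.4 -4. ] M [ 0.02 -0.26  0.05] 0.03246084051259467 119.49669241905212
11.311656677064791 0.17046112845623476
the job is handed in; nothing more can be done
None
```

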